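Load the glass measuring plate into the instrument stage

TASK

Take the glass plate (the one with the clear window) from its rack by its edges, slip its narrow-bordered end under the steel lip of the instrument stage with the plate tilted, then press its wide border down until the sprung catch snaps over it and the plate sits level. Nothing may ever touch the clear window, and everything else on the bench stays where it is.

Things in the scene. Friction and masses are not known exactly. Their poses are not given: they have to be found in the camera images.
- plate: Glass measuring plate, 130 (x) x 64 (y) x 8 thick, about 170 g; origin at the centre of its underside. Greenish ground-glass border around a clear window 86 x 44 (both faces): border 14 wide at the -x (narrow) end, 30 wide at the +x (wide) end, 10 along the long edges. Starts flat on its rack.
- window: The clear window of that plate (part of it, 86 x 44, as thick as the plate); origin at the window's centre, 8 toward the narrow end from the plate's centre and 4 above its underside.
- plate_narrow_end (a point): middle of the plate's narrow end, on the underside edge (plate x = -65)
- plate_wide_end (a point): middle of the plate's wide end, on the underside edge (plate x = +65)
- glass_rack: Grey rack under the plate, fixed; origin at the centre of its underside. Base 154 x 100 x 12; two rubber rests 44 wide (y) at x = -59.5 and 59.5, tops at z = 34, carry the plate's ends; end stops (inner faces x = -70 and 70) are 38 high. The plate's long edges overhang the rests and are free.
- blank_rack: an identical rack that carries the aluminium blank; origin at the centre of its underside
- stage: Cream instrument stage, fixed: base 200 (x) x 150 (y) x 36 high, origin at the centre of its underside, +x roughly away from the robot. Two ledges 52 wide carry the plate's ends, underside at z = 66; between them (x = -53 to 41) and beside them is free room for fingers down to z = 36. Lip and pocket at the -x end (see seat_lip_end), sprung catch at the +x end (see catch).
- seat_lip_end (a point): Where the plate's narrow-end underside edge belongs: stage x = -65, y = 0, z = 66; up to 1 nearer the back wall is fine. Pocket around it: back wall face at x = -66, side cheeks with inner faces at y = -35 and 35 (x = -78 to -56), steel lip above from x = -78 to -57, underside z = 79, top z = 85.
- seat_catch_end (a point): where the plate's wide-end underside edge belongs (stage x = +65, y = 0, z = 66)
- catch (a joint): Sprung steel catch, 26 wide, slides along stage +x: 0 m closed (springs back there), 0.010 fully back. Its face leans outward 30 deg above the nose, up to z = 93; a tab behind it (x = 77 to 89) reaches z = 98. A plate end pressed down on this slope pushes it back about 4 mm, then the nose snaps over the plate: 8 to 20 N down on the wide border.
- catch_nose (a point): tip of the catch's nose: stage x = 60.5, z = 77 when closed, 3 above the top of a seated plate
- blank: Bystander: aluminium blank, 128 x 62 x 8, no window, origin at the centre of its underside, lying on the other rack
- gear: Bystander: steel gear with hub, diameter 66, height 32, lying flat; origin centre of underside
- ring_gauge: Bystander: dark steel ring, outer diameter 64, height 22; origin centre of underside
- cleaner: Bystander: white bottle, diameter 56, height 140, standing; origin centre of underside
- brush: Bystander: bench brush, 150 long, lying
Things that resemble listed ones, but are neither listed nor needed, are in the scene too. Leave any red look-alike of the plate alone.

How it is judged (in metres and radians):
On the way, in this order (a step that is already met when the one before it is completed fails the run):
1. the plate has been lifted at least 40 mm off its rack (z of plate in the frame of glass_rack above 0.074 m), for 0.1 s.
2. the plate, tilted, has its narrow end in the pocket under the lip (angle between plate's own z axis and vertical above 0.05 rad and x of plate_narrow_end in the frame of stage between -0.069 and -0.059 m and z of plate_narrow_end in the frame of stage between 0.062 and 0.074 m and y of plate_narrow_end in the frame of stage between -0.006 and 0.006 m), for 0.1 s.
At the end, for the whole second after the job is handed in: The plate rests level (0.02 rad) on both ledges of the stage, underside at ledge height (-3 to +2 mm), narrow end within 6 mm of seat_lip_end and wide end within 7 mm of seat_catch_end (horizontally), catch closed over it (under 3 mm back), plate at rest (horizontal distance between plate_narrow_end and seat_lip_end below 0.006 m and horizontal distance between plate_wide_end and seat_catch_end below 0.007 m and angle between plate's own z axis and vertical below 0.02 rad and z of plate in the frame of stage between 0.063 and 0.068 m and value of joint catch below 0.003 m and linear speed of plate below 0.01 m/s); the robot touches nothing.
It fails at once if something touches the clear window of the plate (over 0.5 N) (contact force between window and anything else above 0.5 N).
It fails at once if a bystander is moved more than 25 mm (distance of any of blank, gear, ring_gauge, cleaner, brush from where it was at the start of the episode above 0.025 m).
It also fails if it takes over 53 s, if anything falls off the work surface, if the arm or the gripper's body presses on something with over 40 N, if the wrist force passes 120 N, or if a joint passes its speed limit or range.

ROBOT

A 6-joint arm with a two-finger parallel gripper is mounted at the origin on the work surface. World frame = base frame: x ahead of the robot, y to its left, z up, the work surface at z = 0. Lengths are in mm, angles in degrees, forces in N, time in s.
With the tool pointing down it reaches from about 350 to 850 mm from the base axis. Payload 8.1 kg.
Tool frame: the origin (TCP) lies at the very end of the fingers, on their centre line; the grasp point (between the pads) lies 19 mm behind it (r.grasp_offset is the distance from the TCP to the grasp point, in mm); z points along the fingers, y is the line along which they close (so a half turn about z gives the same grasp; the last joint's range is limited). The gripper opens to 93 mm and grips with 3 to 60 N. Pads are 15 mm wide; open, the fingers measure 128 mm over their backs; the gripper's body (75 mm by 188 mm) begins 65 mm behind the grasp point.
Start: joints at [-81.211, 7.471, 85.268, -0, 87.261, -4.893], TCP at [141.942, -582.973, 218.635] pointing down, gripper open.
Joint ranges: [-169.43, 169.43], [-51.17, 129.36], [1.28, 143.12], [-76.62, 256.62], [0, 156.53], [-152.29, 152.29]. Speed limits (degrees/s): [136.94, 136.94, 159.86, 180, 180, 180].

INTERFACE

Orientations are given as a 3x3 rotation matrix whose columns are the frame's x, y, z axes.
In Python, from rig import r gives the robot as it stands. The module is installed in compiled form; this text tells all that it offers.
- The arm moves only by the tool drive_tool, never from a script. Its argument "motion" is a list of rows, each a list of 3 entries, a list of its own where there are three numbers: the finger opening in mm, from 0 to 93, then the shift along the tool's x, y, z in mm, then the turn, a rotation vector about the tool's x, y, z in degrees. A call has 1 to 8 rows; each row shifts and turns the commanded pose from where the row before left it, along the tool's axes as they then stand; what a row does not reach is not made up. A row lasts 1/12 s, in which the tool goes at most 41.7 mm and 7.16 degrees, less where a joint would pass 70% of its speed; a pose out of reach is approached as far as the arm can. A call is refused whole if a number of a shift passes 41.7 or a number of a turn 7.16, either way. A call with a gripper value outside its range is refused whole. The fingers move at their own pace and stop on an object; the grip force is fixed at half the most. Time passes only in rows, so rows that do not move let the fingers close. It gives the time, the measured TCP pose, the force, the opening and the grip force at its end, in the units of the state.
- r.state(): the state, without advancing time (a new reading comes with each control period).
- r.snapshot(name): name is "scene" or "top" or "wrist"; returns a dict with "pixels" (480x640x3 uint8, red, green, blue), "depth" (480x640 float32, mm along the optical axis (not along the pixel's ray), 0 where there is no reading), "vertical_fov" (degrees; the focal length in pixels is half the picture's height over the tangent of half this angle, whatever the lens; pixels are square), "cx", "cy" (the principal point, pixels), "T" (4x4, takes a point from camera to world coordinates); the wrist camera has in their place "mount" (4x4, takes a point from camera to tool coordinates, whose origin is the TCP and whose axes are the flange's). Camera axes: x right, y up, looking along -z (the intrinsics and any distortion apply to the point x, -y, -z); pixel columns grow to the right and rows downward; lengths in mm; the calibration is good to about 2 mm. A picture is of the moment at which its call begins: read the wrist's pose just before it.
- r.finish_job(): hands the job in; it is judged then, once.
The state is a dict: "time": time; "joints": joint angles; "joint_velocities": joint speeds; "joint_efforts": joint torques, N m; "tcp_pos": TCP position; "orientation": TCP orientation; "ft_force": force on the tool from outside, world axes, zero at the start; "torque": the same for the moment, N m; "gripper_width": finger opening in mm; "finger_force": force on a finger pad.
Only numpy, scipy, OpenCV 4.12 (cv2) and the standard library are available. Lean on these libraries where they do the work, as an engineer would, in place of code of your own. Each camera call takes 0.05 s, during which the arm holds its last target. There are 200 camera calls.

## Working session

There is one attempt and no reset: what is moved stays moved. The work goes in short steps, Python scripts to look and compute and a tool call to move; the robot and the scene stay as the last step left them, time stands still between calls to the robot, and variables do not carry over. Pictures are saved under pics/ and viewed, at most 10 in all, crops included, and the job is handed in when it is done.

Besides the shell and the picture viewer there is one more tool, called after ">>>" as name(argument=value, ...) on one line, values as JSON. drive_tool: Moves the arm, as the interface text tells. Its arguments: {"type":"object","properties":{"motion":{"type":"array"}},"required":["motion"]}

```bash
mkdir -p pics
python3 - <<'E'
from rig import r
import cv2,numpy as np
s=r.state();print(s)
for n in("scene","top"):
    d=r.snapshot(n);np.savez(f"{n}0.npz",**d)
    cv2.imwrite(f"pics/{n}0.png",d["pixels"][:,:,::-1])
    print(n,d["vertical_fov"],d["cx"],d["cy"],np.round(d["T"],3).tolist(),[k for k in d])
E
```

```text
{'time': 0.0, 'joints': array([-8.12145586e+01,  7.51415663e+00,  8.53280875e+01, -4.65248933e-04,
        8.72607723e+01, -4.89231991e+00]), 'joint_velocities': array([0.04775497, 0.04879583, 0.0143778 , 0.03894863, 0.03990859,
       0.01374855]), 'joint_efforts': array([-4.88038386e-04, -5.59834599e+01, -4.91770864e+01,  7.67014339e-02,
        3.54191009e-02, -2.00251811e-04]), 'tcp_pos': array([ 141.81763672, -582.42670544,  217.60878108]), 'orientation': array([[ 9.71640900e-01,  2.36461163e-01, -2.82628986e-04],
       [ 2.36461287e-01, -9.71639288e-01,  1.77564148e-03],
       [ 1.45256823e-04, -1.79211670e-03, -9.99998384e-01]]), 'ft_force': array([ 0.4030735 , -0.17570568,  0.34040737]), 'torque': array([ 0.00841342, -0.00616492,  0.07247958]), 'finger_force': 0.0, 'gripper_width': 92.97683540973343}
scene 52.177551975810815 317.6380005788083 232.47485548575392 [[-0.152, -0.761, 0.63, 1157.936], [0.988, -0.122, 0.09, 123.49], [0.008, 0.637, 0.771, 839.178], [0.0, 0.0, 0.0, 1.0]] ['pixels', 'depth', 'vertical_fov', 'cx', 'cy', 'T']
top 46.940159627635836 308.95885843857786 239.01535116820222 [[-0.015, 0.997, -0.077, 406.08], [-1.0, -0.015, -0.002, 58.952], [-0.003, 0.077, 0.997, 1407.482], [0.0, 0.0, 0.0, 1.0]] ['pixels', 'depth', 'vertical_fov', 'cx', 'cy', 'T']
```

View pics/scene0.png

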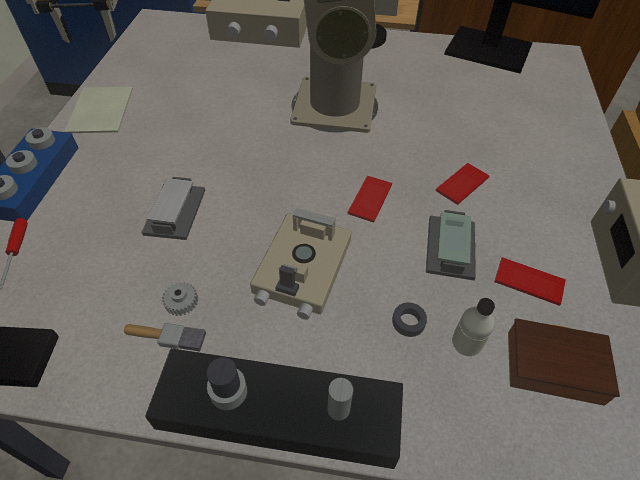

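View pics/top0.png

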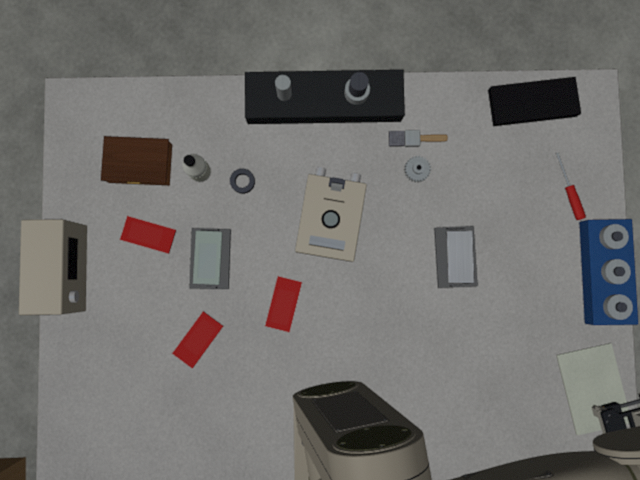

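The top view shows two racks. The one at (210,258) carries a greenish plate and the one at (457,256) a greyish blank. The red plates at (148,234), (198,340) and (284,304) are look-alikes. The stage is at (332,217), with its lip at (327,242) facing the robot and the catch at (337,184). Next I'll confirm the plate in an enlarged crop and measure.

```bash
cat > h.py <<'E'
import numpy as np,cv2
def cloud(d,T=None):
    """world points (480x640x3) from depth"""
    f=240/np.tan(np.radians(d["vertical_fov"])/2)
    v,u=np.mgrid[:480,:640]; z=d["depth"].astype(float)
    p=np.stack([(u-d["cx"])/f*z,-(v-d["cy"])/f*z,-z],-1)
    T=d["T"] if T is None else T
    w=p@T[:3,:3].T+T[:3,3]; w[z==0]=np.nan
    return w
def ray(d,uv,h,T=None):
    """pixels cast onto the world plane z=h"""
    f=240/np.tan(np.radians(d["vertical_fov"])/2); uv=np.atleast_2d(uv).astype(float)
    T=d["T"] if T is None else T
    c=np.c_[(uv[:,0]-d["cx"])/f,-(uv[:,1]-d["cy"])/f,-np.ones(len(uv))]@T[:3,:3].T
    return (T[:3,3]+c*((h-T[2,3])/c[:,2])[:,None])[:,:2]
E
python3 - <<'E'
from h import *
d=np.load("top0.npz");w=cloud(d);im=d["pixels"];z=w[...,2]
s=np.load("scene0.npz");si=s["pixels"]
a=cv2.resize(im[215:300,175:245],None,fx=5,fy=5,interpolation=cv2.INTER_CUBIC)[:400,:350]
b=cv2.resize(si[195:285,415:490],None,fx=5,fy=5,interpolation=cv2.INTER_CUBIC)[:400,:375]
cv2.imwrite("pics/crop1.png",np.clip(np.hstack([a,b])[:,:,::-1]*1.6,0,255).astype(np.uint8))
def rect(m,h):
    n,l,st,c=cv2.connectedComponentsWithStats(m.astype(np.uint8))
    k=1+np.argmax(st[1:,4]); ct=cv2.findContours((l==k).astype(np.uint8),0,2)[0][0].reshape(-1,2)
    R=cv2.minAreaRect(ray(d,ct,h).astype(np.float32)); print(R,st[k,4])
v,u=np.mgrid[:480,:640]
box=lambda a,b,c,e:(u>a)&(u<b)&(v>c)&(v<e)
print("table z",np.nanmedian(z[310:330,330:400]))
mp=box(175,245,215,300); i=im.astype(int); 
green=mp&(i[...,1]>i[...,0]+8)&(i[...,1]>90); print("plate col",im[258,208],"z",np.nanmedian(z[green])); rect(green,42)
rect(mp&(z>6),12)
ms=box(280,385,165,275)&(z>25)&(z<46); print("stage z",np.nanmedian(z[ms]));rect(ms,36)
ml=box(280,385,165,275)&(z>75); 
n,l,st,c=cv2.connectedComponentsWithStats(ml.astype(np.uint8))
for k in range(1,n):
    if st[k,4]>8: print("high",c[k],st[k,4],np.nanmedian(w[l==k],0))
E
```

```text
table z -0.2883331915315921
plate col [121 131 131] z 41.269408142995644
((470.1317443847656, 314.3664855957031), (64.54830932617188, 130.45318603515625), 86.57870483398438) 1352
((468.32080078125, 313.8027648925781), (103.7591781616211, 154.1707000732422), 89.11770629882812) 2380
stage z 35.53735364979241
((574.7281494140625, 6.149589538574219), (149.4608612060547, 220.45578002929688), 79.45927429199219) 4107
high [336.14285714 184.33571429] 140 [639.08100787  -5.57718442  91.51816262]
high [326.28881988 242.60559006] 322 [498.15705095  20.60940834  84.88106641]
```

View pics/crop1.png

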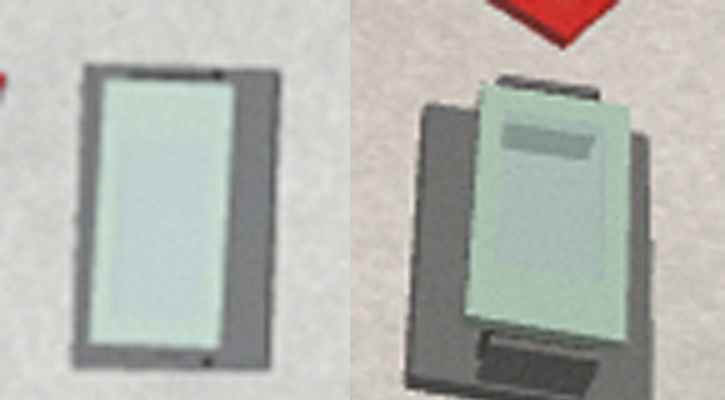

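The crop settles it. The green-bordered plate at top (210,258) has the wide border at its far end, toward world +x, and the narrow border toward the robot. No half turn is needed. The plate is at about (470,314) with yaw -3.4°, and the stage at about (564.7,8.2) with yaw -10.5°. I'll turn the tool and drive over via the stage.

>>> drive_tool(motion=[[93,[0,0,0],[0,0,5.7]],[93,[0,0,0],[0,0,5.7]],[93,[0,0,0],[0,0,5.7]],[93,[26.5,-29.3,0],[0,0,0]],[93,[26.5,-29.3,0],[0,0,0]],[93,[26.5,-29.3,0],[0,0,0]],[93,[26.5,-29.3,0],[0,0,0]],[93,[26.5,-29.3,0],[0,0,0]]])

```text
time: 0.77
tcp_pos: [283.7, -443.0, 218.1]
orientation: [[0.998, -0.06, -0.0], [-0.06, -0.998, 0.001], [-0.0, -0.001, -1.0]]
ft_force: [0.8, -0.1, 0.5]
gripper_width: 93.0
finger_force: 0.0
```

>>> drive_tool(motion=[[93,[26.5,-29.3,0],[0,0,0]],[93,[26.5,-29.3,0],[0,0,0]],[93,[26.5,-29.3,0],[0,0,0]],[93,[26.5,-29.3,0],[0,0,0]],[93,[26.5,-29.3,0],[0,0,0]],[93,[26.5,-29.3,0],[0,0,0]],[93,[26.5,-29.3,0],[0,0,0]],[93,[0,-40,-15],[0,0,0]]])

```text
time: 1.43
tcp_pos: [483.6, -210.0, 228.3]
orientation: [[0.998, -0.059, -0.006], [-0.059, -0.998, 0.004], [-0.006, -0.003, -1.0]]
ft_force: [1.6, 1.5, -0.5]
gripper_width: 93.0
finger_force: 0.0
```

>>> drive_tool(motion=[[93,[0,-38,-15],[0,0,0]],[93,[0,-38,-15],[0,0,0]],[93,[0,-38,-15],[0,0,0]],[93,[0,-38,-15],[0,0,0]],[93,[0,-38,0],[0,0,0]],[93,[0,-38,0],[0,0,0]],[93,[0,0,0],[0,0,0]],[93,[0,0,0],[0,0,0]]])

```text
time: 2.1
tcp_pos: [496.0, 17.5, 293.0]
orientation: [[0.998, -0.055, -0.001], [-0.055, -0.998, 0.0], [-0.001, 0.0, -1.0]]
ft_force: [-0.8, -0.7, -0.6]
gripper_width: 92.8
finger_force: 0.0
```

Run:
```python
from rig import r
from h import *
s=r.state(); d=r.snapshot("wrist"); B=np.eye(4);B[:3,:3]=s["orientation"];B[:3,3]=s["tcp_pos"]
T=B@d["mount"]; d["T"]=T; np.savez("w1.npz",**d); print(np.round(d["mount"],3).tolist(),d["vertical_fov"])
cv2.imwrite("pics/w1.png",d["pixels"][:,:,::-1]); print(np.round(T,3).tolist())
```

```text
[[-0.0, 0.965, 0.263, 72.467], [1.0, 0.0, 0.001, -0.624], [0.001, 0.263, -0.965, -166.994], [0.0, 0.0, 0.0, 1.0]] 71.29510925220609
[[-0.056, 0.963, 0.263, 568.489], [-0.998, -0.054, -0.016, 14.054], [-0.001, -0.263, 0.965, 459.916], [0.0, 0.0, 0.0, 1.0]]
```

View pics/w1.png

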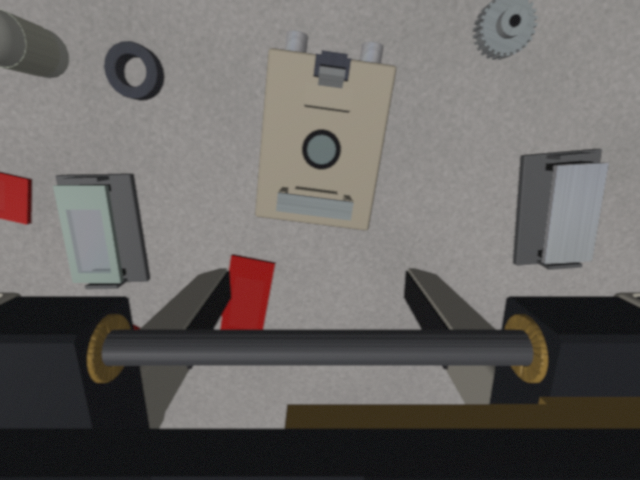

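From the wrist, the stage is centred near (325,140) with its lip at (315,205) and its catch at (332,68). The plate is at (90,230) with its wide border at the top. I'll measure both from this view.

```bash
cat > meas.py <<'E'
from h import *
def rects(d,uvbox,lo,hi,h,green=False,minpx=60):
    w=cloud(d);z=w[...,2];v,u=np.mgrid[:480,:640];a,b,c,e=uvbox
    m=(u>a)&(u<b)&(v>c)&(v<e)&(z>lo)&(z<hi)
    i=d["pixels"].astype(int)
    if green: m=m&(i[...,1]>i[...,0]+8)
    n,l,st,_=cv2.connectedComponentsWithStats(m.astype(np.uint8)); out=[]
    for k in range(1,n):
        if st[k,4]<minpx: continue
        ct=cv2.findContours((l==k).astype(np.uint8),0,2)[0][0].reshape(-1,2)
        (cx,cy),(p,q),an=cv2.minAreaRect(ray(d,ct,h).astype(np.float32))
        print("rect c=(%.1f,%.1f) sides %.1f@%.1f  %.1f@%.1f"%(cx,cy,p,an,q,an+90),"z med %.1f"%np.nanmedian(z[l==k]),"px",st[k,4])
E
python3 - <<'E'
from meas import *
d=dict(np.load("w1.npz"))
print("stage");rects(d,(230,420,50,240),28,44,36)
print("lip/catch");rects(d,(230,420,30,240),80,100,85)
print("ledges");rects(d,(230,420,30,240),60,72,66)
print("plate");rects(d,(30,150,160,300),32,50,42,True)
print("rack");rects(d,(30,150,160,300),6,60,12)
E
```

```text
stage
rect c=(571.7,7.6) sides 148.9@79.4  210.5@169.4 z med 37.0 px 16677
lip/catch
rect c=(641.0,-5.5) sides 26.8@79.2  32.0@169.2 z med 92.8 px 841
rect c=(500.3,20.9) sides 86.2@79.4  22.9@169.4 z med 86.1 px 1444
ledges
rect c=(616.7,-0.8) sides 52.1@79.5  22.7@169.5 z med 66.9 px 1038
rect c=(511.2,18.9) sides 52.0@79.4  7.0@169.4 z med 66.9 px 256
plate
rect c=(469.8,317.2) sides 65.0@86.7  130.4@176.7 z med 43.4 px 2752
rack
rect c=(464.2,317.8) sides 112.2@86.8  163.5@176.8 z med 42.3 px 8792
```

>>> drive_tool(motion=[[93,[-5.3,-37,0],[0,0,0]],[93,[-5.3,-37,0],[0,0,0]],[93,[-5.3,-37,0],[0,0,0]],[93,[-5.3,-37,0],[0,0,0]],[93,[-5.3,-37,0],[0,0,0]],[93,[-5.3,-37,0],[0,0,0]],[93,[-5.3,-37,0],[0,0,0]],[93,[-5.3,-37,0],[0,0,0]]])

```text
time: 2.82
tcp_pos: [472.1, 313.5, 292.9]
orientation: [[0.998, -0.062, -0.0], [-0.062, -0.998, -0.001], [-0.0, 0.001, -1.0]]
ft_force: [0.8, -1.0, -0.1]
gripper_width: 92.9
finger_force: 0.0
```

>>> drive_tool(motion=[[93,[0,0,33],[0,0,0]],[93,[0,0,33],[0,0,0]],[93,[0,0,33],[0,0,0]],[93,[0,0,33],[0,0,0]],[93,[0,0,0],[0,0,0]],[93,[0,0,0],[0,0,0]]])

```text
time: 3.32
tcp_pos: [470.8, 311.3, 159.2]
orientation: [[0.998, -0.062, -0.005], [-0.062, -0.998, -0.003], [-0.005, 0.003, -1.0]]
ft_force: [0.5, 0.4, 0.6]
gripper_width: 92.8
finger_force: 0.0
```

```bash
cat > snap.py <<'E'
from rig import r
from h import *
def wrist(name):
    s=r.state(); d=r.snapshot("wrist"); B=np.eye(4);B[:3,:3]=s["orientation"];B[:3,3]=s["tcp_pos"]
    d["T"]=B@d["mount"]; np.savez(name+".npz",**d); cv2.imwrite(f"pics/{name}.png",d["pixels"][:,:,::-1])
    print(np.round(s["tcp_pos"],1),np.round(s["orientation"],3).tolist()); return d
E
python3 - <<'E'
from snap import *; from meas import rects
d=wrist("w2")
rects(d,(0,640,0,480),32,50,42,True)
rects(d,(0,640,0,480),32,50,42)
rects(d,(0,640,0,480),6,20,12)
E
```

```text
[470.8 311.3 159.2] [[0.998, -0.062, -0.005], [-0.062, -0.998, -0.003], [-0.005, 0.003, -1.0]]
rect c=(469.5,316.8) sides 64.1@86.7  130.5@176.7 z med 43.0 px 10531
rect c=(655.1,496.8) sides 32.4@86.5  1.3@176.5 z med 37.0 px 126
rect c=(544.9,83.0) sides 166.3@10.9  69.7@100.9 z med 36.6 px 10667
rect c=(541.2,313.4) sides 42.8@87.8  4.9@177.8 z med 38.9 px 337
rect c=(464.9,317.0) sides 64.2@86.7  139.5@176.7 z med 43.0 px 10986
rect c=(661.9,488.5) sides 141.3@87.1  6.4@177.1 z med 12.9 px 1171
rect c=(640.2,236.4) sides 54.4@81.7  16.3@171.7 z med 13.2 px 378
rect c=(560.9,85.0) sides 12.1@79.8  162.4@169.8 z med 13.2 px 2144
rect c=(532.0,472.8) sides 130.0@73.2  63.7@163.2 z med 9.1 px 9911
rect c=(468.8,316.1) sides 99.7@87.8  153.6@177.8 z med 13.0 px 5321
rect c=(435.1,625.4) sides 12.8@72.3  43.2@162.3 z med 10.2 px 290
rect c=(379.9,126.9) sides 65.2@75.1  75.5@165.1 z med 8.9 px 3007
rect c=(268.7,347.4) sides 64.5@53.0  130.1@143.0 z med 9.3 px 3489
```

View pics/w2.png

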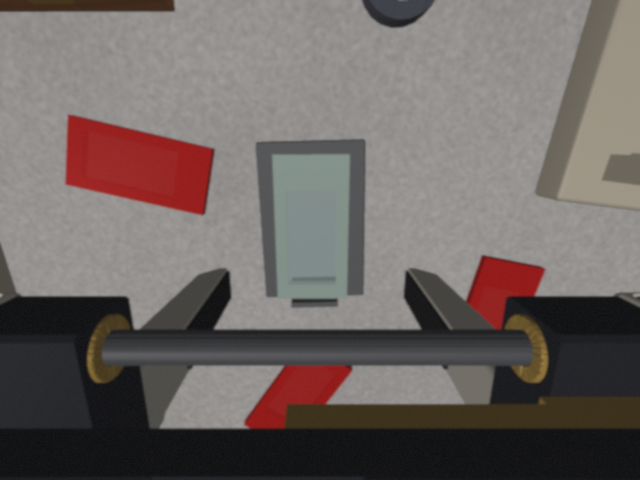

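The view shows the plate at (312,225) on its rack, with its wide border at the top, centred between the fingers. I'll descend astride it and close on the long edges.

>>> drive_tool(motion=[[93,[-1.5,-5.2,20],[0,0,0]],[93,[0,0,30],[0,0,0]],[93,[0,0,30],[0,0,0]],[93,[0,0,24],[0,0,0]],[93,[0,0,20],[0,0,0]],[93,[0,0,10],[0,0,0]],[93,[0,0,5],[0,0,0]],[93,[0,0,0],[0,0,0]]])

```text
time: 4.03
tcp_pos: [471.5, 319.1, 23.4]
orientation: [[0.998, -0.06, 0.001], [-0.06, -0.998, 0.001], [0.001, -0.001, -1.0]]
ft_force: [-0.4, 0.1, -0.4]
gripper_width: 92.9
finger_force: 0.0
```

>>> drive_tool(motion=[[93,[0,0,2],[0,0,0]],[93,[0,0,0],[0,0,0]]])

```text
time: 4.2
tcp_pos: [471.9, 319.5, 22.2]
orientation: [[0.998, -0.06, 0.003], [-0.06, -0.998, 0.001], [0.003, -0.002, -1.0]]
ft_force: [0.8, -0.4, -0.0]
gripper_width: 93.1
finger_force: 0.0
```

```bash
python3 -c "
from rig import r
for i in range(3): s=r.state();print(s['tcp_pos'],s['joints'])"
```

```text
[471.85394313 319.52755531  22.16189855] [ 2.89513184e+01  1.31401861e+01  1.00450019e+02 -1.98802282e-03
  6.62353481e+01  1.22376706e+02]
[471.85394313 319.52755531  22.16189855] [ 2.89513184e+01  1.31401861e+01  1.00450019e+02 -1.98802282e-03
  6.62353481e+01  1.22376706e+02]
[471.85394313 319.52755531  22.16189855] [ 2.89513184e+01  1.31401861e+01  1.00450019e+02 -1.98802282e-03
  6.62353481e+01  1.22376706e+02]
```

>>> drive_tool(motion=[[93,[-2,2.9,2],[0,0,0]],[93,[0,0,0],[0,0,0]],[75,[0,0,0],[0,0,0]],[60,[0,0,0],[0,0,0]],[50,[0,0,0],[0,0,0]],[50,[0,0,0],[0,0,0]],[50,[0,0,0],[0,0,0]],[50,[0,0,0],[0,0,0]]])

```text
time: 4.87
tcp_pos: [468.2, 316.1, 18.3]
orientation: [[0.998, -0.06, -0.0], [-0.06, -0.998, -0.0], [-0.0, 0.0, -1.0]]
ft_force: [-1.3, 0.6, -0.3]
gripper_width: 63.4
finger_force: 30.0
```

>>> drive_tool(motion=[[50,[0,0,-4],[0,0,0]],[50,[0,0,-10],[0,0,0]],[50,[0,0,-20],[0,0,0]],[50,[0,0,-25],[0,0,0]],[50,[0,0,-25],[0,0,0]],[50,[0,0,-25],[0,0,0]],[50,[0,0,-25],[0,0,0]],[50,[0,0,-16],[0,0,0]]])

```text
time: 5.53
tcp_pos: [469.2, 316.7, 172.4]
orientation: [[0.998, -0.06, 0.003], [-0.06, -0.998, 0.002], [0.003, -0.002, -1.0]]
ft_force: [0.4, 0.5, -1.5]
gripper_width: 63.6
finger_force: 30.0
```

>>> drive_tool(motion=[[50,[0,0,0],[0,0,0]],[50,[0,0,0],[0,0,0]],[50,[0,0,0],[0,0,0]]])

```text
time: 5.78
tcp_pos: [467.6, 315.8, 167.1]
orientation: [[0.998, -0.06, -0.001], [-0.06, -0.998, -0.001], [-0.001, 0.001, -1.0]]
ft_force: [0.6, 0.3, -1.5]
gripper_width: 63.6
finger_force: 30.0
```

Run:
```python
from snap import *
d=wrist("w3"); w=cloud(d); i=d["pixels"].astype(int)
m=(w[...,2]>120)&(i[...,1]>i[...,0]+8); v,u=np.nonzero(m); print(u.min(),u.max(),v.min(),v.max(),m.sum())
B=np.linalg.inv(d["T"]); 
tool=(np.c_[w[m],np.ones(m.sum())]@B.T@d["mount"].T)[:,:3]
print("tool-frame pct 1/50/99",np.percentile(tool,[1,50,99],0).round(1).tolist())
A=np.c_[tool[:,:2],np.ones(len(tool))]; print("plane z=ax+by+c",np.linalg.lstsq(A,tool[:,2],rcond=None)[0].round(4))
print(cv2.minAreaRect(tool[:,:2].astype(np.float32)))
```

```text
[467.6 315.8 167.1] [[0.998, -0.06, -0.001], [-0.06, -0.998, -0.001], [-0.001, 0.001, -1.0]]
241 393 158 403 28003
tool-frame pct 1/50/99 [[-54.3, -32.1, -26.1], [25.2, -0.8, -24.7], [66.2, 30.4, -23.3]]
plane z=ax+by+c [ 1.40000e-03 -1.00000e-04 -2.47826e+01]
((5.012722015380859, -2.5467071533203125), (67.91548156738281, 123.36924743652344), 89.78475189208984)
```

View pics/w3.png

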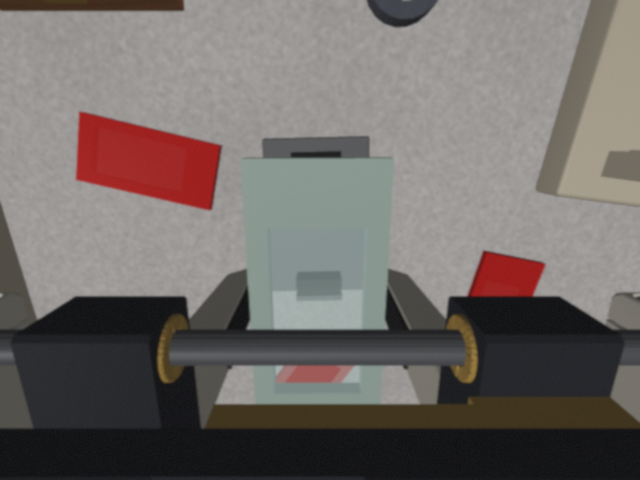

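The plate is held level and centred (wide end at row 158). The fingers touch only the long edges. Now I'll turn it to the stage's yaw and tilt the wide end up 16°.

>>> drive_tool(motion=[[50,[0,-20,0],[0,0,3.6]],[50,[0,-20,0],[0,0,3.6]],[50,[0,20,0],[0,4,0]],[50,[0,20,0],[0,4,0]],[50,[0,0,0],[0,4,0]],[50,[0,0,0],[0,4,0]],[50,[0,0,0],[0,0,0]],[50,[0,0,0],[0,0,0]]])

```text
time: 6.5
tcp_pos: [462.6, 316.4, 166.4]
orientation: [[0.946, -0.182, 0.267], [-0.175, -0.983, -0.052], [0.272, 0.002, -0.962]]
ft_force: [0.3, -1.1, -0.9]
gripper_width: 63.5
finger_force: 30.0
```

```bash
cat > plan.py <<'E'
# usage: plan.py edge_x edge_z [tilt] : tool shift that brings the plate's narrow underside edge to stage (x,0,z)
import sys
from rig import r
import numpy as np
psi=np.radians(-10.6);O=np.array([565.4,8.4,0]);X=np.array([np.cos(psi),np.sin(psi),0]);Y=np.array([-X[1],X[0],0])
s=r.state();R=s["orientation"];p=s["tcp_pos"]
loc=np.array([1.5-65,0,-16.])
e=p+R@loc-O
print("edge now stage x,y,z",np.round([e@X,e@Y,e[2]],1),"heading",np.degrees(np.arctan2(R[1,0],R[0,0])).round(2),"pitch",np.degrees(np.arcsin(R[2,0])).round(2),"roll",np.degrees(np.arcsin(R[2,1])).round(2))
x,z=map(float,sys.argv[1:3])
t=O+X*x+np.array([0,0,z])
print("tool shift",np.round(R.T@(t-O-e),1),"F",np.round(s["ft_force"],1))
E
python3 plan.py -40 125
```

```text
edge now stage x,y,z [-223.1  283.7  164.5] heading -10.47 pitch 15.8 roll 0.13
tool shift [164.9 283.9  88.3] F [ 0.3 -1.1 -0.9]
```

>>> drive_tool(motion=[[50,[10,15,0],[0,0,0]],[50,[18,32,8],[0,0,0]],[50,[18,32,8],[0,0,0]],[50,[18,32,8],[0,0,0]],[50,[18,32,10],[0,0,0]],[50,[18,32,10],[0,0,0]],[50,[18,32,10],[0,0,0]],[50,[18,32,10],[0,0,0]]])

```text
time: 7.17
tcp_pos: [566.9, 52.1, 143.9]
orientation: [[0.945, -0.185, 0.27], [-0.178, -0.983, -0.05], [0.274, -0.001, -0.962]]
ft_force: [0.3, 0.4, -1.2]
gripper_width: 63.5
finger_force: 30.0
```

>>> drive_tool(motion=[[50,[18,30,10],[0,0,0]],[50,[11,15,10],[0,0,0]],[50,[0,0,0],[0,0,0]],[50,[0,0,0],[0,0,0]],[50,[0,0,0],[0,0,0]]])

```text
time: 7.58
tcp_pos: [590.7, 3.8, 132.5]
orientation: [[0.945, -0.185, 0.269], [-0.178, -0.983, -0.05], [0.274, -0.001, -0.962]]
ft_force: [0.0, 0.6, -1.9]
gripper_width: 63.5
finger_force: 30.0
```

```bash
python3 plan.py -40 85
python3 - <<'E'
from snap import *; from meas import rects
d=wrist("w4")
print("lip");rects(d,(0,640,0,480),78,92,85,minpx=30)
print("catch");rects(d,(0,640,0,480),92,105,98,minpx=30)
s=r.snapshot("scene");np.savez("scene1.npz",**s)
c=cv2.resize(s["pixels"][170:330,220:380],(600,600),interpolation=cv2.INTER_CUBIC)
cv2.imwrite("pics/both4.png",np.clip(np.hstack([cv2.resize(d["pixels"],None,fx=.6,fy=.6),np.zeros((288,10,3),np.uint8),cv2.resize(c,(288,288))])*1.4,0,255).astype(np.uint8)[:,:,::-1])
E
```

```text
edge now stage x,y,z [-39.7   0.2 130.5] heading -10.69 pitch 15.89 roll -0.04
tool shift [-12.7   0.2  43.7] F [ 0.   0.6 -1.9]
[590.7   3.8 132.5] [[0.945, -0.185, 0.269], [-0.178, -0.983, -0.05], [0.274, -0.001, -0.962]]
lip
catch
```

View pics/both4.png

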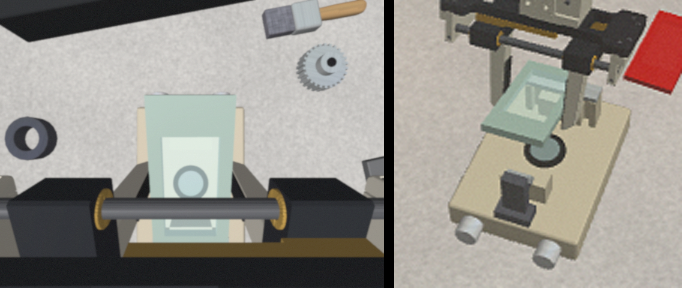

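The wrist view shows the plate centred over the stage. The scene crop shows it tilted, wide end up, clear above the catch. I'll lower it in steps.

>>> drive_tool(motion=[[50,[-4,0,14],[0,0,0]],[50,[-4,0,14],[0,0,0]],[50,[-4.5,0,14],[0,0,0]],[50,[0,0,0],[0,0,0]],[50,[0,0,0],[0,0,0]],[50,[0,0,0],[0,0,0]]])

```text
time: 8.18
tcp_pos: [590.9, 4.7, 90.3]
orientation: [[0.945, -0.183, 0.272], [-0.176, -0.983, -0.05], [0.277, -0.0, -0.961]]
ft_force: [0.7, 0.9, -1.1]
gripper_width: 63.7
finger_force: 30.0
```

```bash
python3 plan.py -46 70
python3 - <<'E'
from snap import *
s=r.snapshot("scene");np.savez("scene2.npz",**s)
c=cv2.resize(s["pixels"][170:320,230:380],(600,600),interpolation=cv2.INTER_CUBIC)
t=r.snapshot("top");np.savez("top2.npz",**t)
w=cloud(t);z=w[...,2];i=t["pixels"].astype(int)
g=(z>70)&(i[...,1]>i[...,0]+6);g[:, :290]=0;g[:,380:]=0
print(g.sum(), "top green pts",np.nanpercentile(w[g],[2,50,98],0).round(1).tolist() if g.sum() else 0)
E
```

```text
edge now stage x,y,z [-39.7   1.   88.1] heading -10.56 pitch 16.07 roll -0.01
tool shift [-11.1   1.   15.7] F [ 0.7  0.9 -1.1]
417 top green pts [[605.0, -36.4, 100.6], [630.6, -5.7, 126.6], [787.2, 26.9, 134.1]]
```

Run:
```python
from h import *
psi=np.radians(-10.6);O=np.array([565.4,8.4]);X=np.array([np.cos(psi),np.sin(psi)]);Y=np.array([-X[1],X[0]])
for n in("top2","scene2","w4"):
    t=np.load(n+".npz");w=cloud(t);i=t["pixels"].astype(int)
    sx=(w[...,:2]-O)@X;sy=(w[...,:2]-O)@Y;z=w[...,2]
    base=(i[...,1]>i[...,0]+4)&(abs(sy)<50)&(z>85)&(z<190)
    for a,b in((45,60),(60,75),(75,90)):
        m=base&(sx>a)&(sx<b)
        if m.sum()>20: print(n,a,m.sum(),"y pct",np.percentile(sy[m],[1,5,50,95,99]).round(1),"z",np.median(z[m]).round(1))
    m=base&(sx>30)&(sx<110); print(n,"x max",np.percentile(sx[m],[95,99]).round(1))
```

```text
top2 45 177 y pct [-30.5 -28.3   0.3  28.6  30.9] z 123.1
top2 60 182 y pct [-30.4 -27.6   0.3  27.7  30.1] z 127.1
top2 75 94 y pct [-30.9 -28.8  -0.   28.3  30.9] z 130.9
top2 x max [81.1 83.2]
scene2 45 182 y pct [-30.  -27.2   3.4  32.6  33.4] z 123.0
scene2 60 204 y pct [-30.  -26.7   3.2  32.2  33.2] z 127.2
scene2 75 212 y pct [-30.  -27.2   1.4  30.9  33.1] z 130.2
scene2 x max [84.7 86.2]
w4 45 5017 y pct [-30.3 -27.8   0.8  29.4  32. ] z 165.8
w4 60 5357 y pct [-30.4 -27.8   0.8  29.5  32.1] z 170.1
w4 75 3227 y pct [-30.6 -28.    0.8  29.5  32.1] z 173.3
w4 x max [81.1 82.9]
```

>>> drive_tool(motion=[[50,[-4,0,5],[0,0,0]],[50,[-4,0,5],[0,0,0]],[50,[-3,0.3,5],[0,0,0]],[50,[0,0,0],[0,0,0]],[50,[0,0,0],[0,0,0]],[50,[0,0,0],[0,0,0]]])

```text
time: 8.78
tcp_pos: [584.0, 4.9, 71.6]
orientation: [[0.945, -0.184, 0.271], [-0.177, -0.983, -0.051], [0.276, -0.0, -0.961]]
ft_force: [0.2, -0.3, -2.9]
gripper_width: 63.6
finger_force: 30.0
```

```bash
python3 plan.py -56 68;python3 plan.py -65.5 67.5
```

```text
edge now stage x,y,z [-46.6  -0.   69.5] heading -10.62 pitch 15.99 roll -0.0
tool shift [-9.5 -0.  -1.1] F [ 0.2 -0.3 -2.9]
edge now stage x,y,z [-46.6  -0.   69.5] heading -10.62 pitch 15.99 roll -0.0
tool shift [-18.8  -0.   -3.3] F [ 0.2 -0.3 -2.9]
```

>>> drive_tool(motion=[[50,[-3,0,-0.5],[0,0,0]],[50,[-3,0,-0.5],[0,0,0]],[50,[-3,0,-0.5],[0,0,0]],[50,[-2.5,0,-0.5],[0,0,0]],[50,[0,0,0],[0,0,0]],[50,[0,0,0],[0,0,0]]])

```text
time: 9.28
tcp_pos: [572.5, 7.1, 70.6]
orientation: [[0.945, -0.184, 0.271], [-0.177, -0.983, -0.051], [0.276, -0.0, -0.961]]
ft_force: [-0.4, -0.7, -0.4]
gripper_width: 63.5
finger_force: 30.0
```

```bash
python3 plan.py -65.5 67.5
```

```text
edge now stage x,y,z [-58.3   0.1  68.4] heading -10.61 pitch 16.01 roll -0.0
tool shift [-7.2  0.1 -1.1] F [-0.4 -0.7 -0.4]
```

>>> drive_tool(motion=[[50,[-2,0,-0.4],[0,0,0]],[50,[-2,0,-0.3],[0,0,0]],[50,[-1.5,0,-0.2],[0,0,0]],[50,[0,0,0],[0,0,0]],[50,[0,0,0],[0,0,0]],[50,[0,0,0],[0,0,0]]])

```text
time: 9.78
tcp_pos: [567.5, 8.1, 70.2]
orientation: [[0.945, -0.184, 0.272], [-0.177, -0.983, -0.051], [0.276, -0.0, -0.961]]
ft_force: [2.7, -0.3, -2.3]
gripper_width: 63.6
finger_force: 30.0
```

>>> drive_tool(motion=[[50,[-1,0,-0.2],[0,0,0]],[50,[0,0,0],[0,0,0]],[50,[0,0,0],[0,0,0]]])

```text
time: 10.03
tcp_pos: [567.4, 8.0, 70.7]
orientation: [[0.944, -0.184, 0.273], [-0.177, -0.983, -0.051], [0.278, -0.0, -0.961]]
ft_force: [5.3, -2.1, -0.7]
gripper_width: 63.3
finger_force: 30.0
```

```bash
python3 plan.py -65.5 67
```

```text
edge now stage x,y,z [-63.5   0.   68.4] heading -10.62 pitch 16.15 roll -0.01
tool shift [-2.4  0.   0.8] F [ 5.3 -2.1 -0.7]
```

Contact in +x of about 5 N with little vertical force means the end is against the back wall, under the lip. Next I'll lower onto the ledge and reduce the tilt about that edge to about 8°, just above the catch.

>>> drive_tool(motion=[[50,[0.2,0,1.1],[0,0,0]],[50,[0,0,0],[0,0,0]],[50,[-0.6,0,2.2],[0,-2,0]],[50,[-0.6,0,2.2],[0,-2,0]],[50,[0,0,0],[0,0,0]],[50,[0,0,0],[0,0,0]]])

```text
time: 10.53
tcp_pos: [567.1, 8.1, 64.1]
orientation: [[0.961, -0.185, 0.205], [-0.18, -0.983, -0.038], [0.209, -0.0, -0.978]]
ft_force: [4.3, 0.2, -0.0]
gripper_width: 63.8
finger_force: 30.0
```

```bash
python3 plan.py -65.5 67
```

```text
edge now stage x,y,z [-63.7   0.   66.5] heading -10.63 pitch 12.04 roll -0.0
tool shift [-1.6  0.  -0.8] F [ 4.3  0.2 -0. ]
```

>>> drive_tool(motion=[[50,[-0.3,0,1.7],[0,-1.5,0]],[50,[-0.3,0,1.7],[0,-1.5,0]],[50,[-0.2,0,1.1],[0,-1,0]],[50,[0,0,0],[0,0,0]],[50,[0,0,0],[0,0,0]],[50,[0,0,0],[0,0,0]]])

```text
time: 11.03
tcp_pos: [566.3, 8.3, 59.3]
orientation: [[0.973, -0.184, 0.137], [-0.182, -0.983, -0.026], [0.139, 0.0, -0.99]]
ft_force: [0.7, -0.6, -1.4]
gripper_width: 63.7
finger_force: 30.0
```

```bash
python3 plan.py -65.5 67
python3 - <<'E'
from snap import *
psi=np.radians(-10.6);O=np.array([565.4,8.4]);X=np.array([np.cos(psi),np.sin(psi)]);Y=np.array([-X[1],X[0]])
t=r.snapshot("top");np.savez("top3.npz",**t);s=r.snapshot("scene");np.savez("scene3.npz",**s)
for n,t in(("top",t),("scene",s)):
    w=cloud(t);i=t["pixels"].astype(int)
    sx=(w[...,:2]-O)@X;sy=(w[...,:2]-O)@Y;z=w[...,2]
    m=(i[...,1]>i[...,0]+5)&(abs(sy)<50)&(z>75)&(z<110)&(sx>25)&(sx<110)
    print(n,m.sum(),"x",np.percentile(sx[m],[95,99]).round(1),"y",np.percentile(sy[m],[1,5,50,95,99]).round(1))
c=cv2.resize(s["pixels"][190:320,240:370],(600,600),interpolation=cv2.INTER_CUBIC)
cv2.imwrite("pics/s3.png",np.clip(c*1.4,0,255).astype(np.uint8)[:,:,::-1])
E
```

```text
edge now stage x,y,z [-64.2   0.   66.3] heading -10.61 pitch 8.0 roll 0.01
tool shift [-1.1  0.  -0.9] F [ 0.7 -0.6 -1.4]
top 143 x [64.3 66. ] y [-31.1 -27.2   2.2  26.7  28.9]
scene 582 x [64.7 65.7] y [-31.1 -28.4   1.4  30.7  32.1]
```

View pics/s3.png

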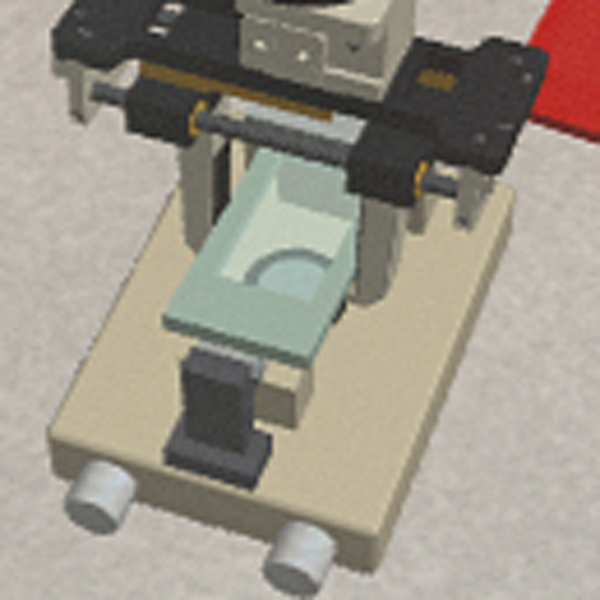

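The crop shows the plate's wide end (240,345) just above the catch, clear of the fingers' sides. One more degree, a slight push to the wall, then release.

>>> drive_tool(motion=[[50,[-0.8,0,1.0],[0,-0.8,0]],[50,[-0.4,0,0],[0,0,0]],[50,[0,0,0],[0,0,0]],[50,[0,0,0],[0,0,0]]])

```text
time: 11.47
tcp_pos: [566.0, 8.3, 58.7]
orientation: [[0.975, -0.184, 0.124], [-0.183, -0.983, -0.023], [0.126, -0.0, -0.992]]
ft_force: [4.0, -0.5, -1.7]
gripper_width: 63.7
finger_force: 30.0
```

```bash
python3 plan.py -65.5 67
```

```text
edge now stage x,y,z [-64.4   0.1  66.6] heading -10.62 pitch 7.24 roll -0.01
tool shift [-1.   0.1 -0.6] F [ 4.  -0.5 -1.7]
```

>>> drive_tool(motion=[[70,[0,0,0],[0,0,0]],[80,[0,0,0],[0,0,0]],[93,[0,0,0],[0,0,0]],[93,[0,0,0],[0,0,0]],[93,[0,0,0],[0,0,0]],[93,[0,0,0],[0,0,0]],[93,[0,0,0],[0,0,0]]])

```text
time: 12.05
tcp_pos: [565.6, 8.4, 58.4]
orientation: [[0.975, -0.184, 0.123], [-0.183, -0.983, -0.023], [0.125, 0.0, -0.992]]
ft_force: [0.9, 0.5, -0.1]
gripper_width: 92.6
finger_force: 0.0
```

>>> drive_tool(motion=[[93,[0,0,-5],[0,0,0]],[93,[0,0,-20],[0,0,0]],[93,[0,0,-30],[0,0,0]],[93,[0,0,-30],[0,0,0]],[93,[0,0,-5],[0,-3.6,0]],[60,[0,0,0],[0,-3.6,0]],[30,[0,0,0],[0,0,0]],[0,[0,0,0],[0,0,0]]])

```text
time: 12.72
tcp_pos: [555.0, 10.3, 147.5]
orientation: [[0.983, -0.185, 0.001], [-0.185, -0.983, -0.0], [0.001, 0.0, -1.0]]
ft_force: [-0.8, -0.2, -0.5]
gripper_width: 77.4
finger_force: 0.0
```

>>> drive_tool(motion=[[0,[0,0,0],[0,0,0]],[0,[0,0,0],[0,0,0]],[0,[0,0,0],[0,0,0]],[0,[0,0,0],[0,0,0]]])

```text
time: 13.05
tcp_pos: [554.1, 10.6, 147.5]
orientation: [[0.983, -0.184, 0.0], [-0.184, -0.983, -0.0], [0.0, 0.0, -1.0]]
ft_force: [-0.3, -0.1, 0.9]
gripper_width: 50.8
finger_force: 0.0
```

```bash
cat > chk.py <<'E'
import sys
from snap import *
psi=np.radians(-10.6);O=np.array([565.4,8.4]);X=np.array([np.cos(psi),np.sin(psi)]);Y=np.array([-X[1],X[0]])
d=wrist(sys.argv[1])
s=r.snapshot("scene");np.savez("scene_"+sys.argv[1]+".npz",**s)
for n,t in(("wrist",d),("scene",s)):
    w=cloud(t);i=t["pixels"].astype(int)
    sx=(w[...,:2]-O)@X;sy=(w[...,:2]-O)@Y;z=w[...,2]
    m=(i[...,1]>i[...,0]+5)&(abs(sy)<45)&(z>55)&(z<115)&(sx>-60)&(sx<90)
    if m.sum()<50: continue
    A=np.c_[sx[m],sy[m],np.ones(m.sum())];c=np.linalg.lstsq(A,z[m],rcond=None)[0]
    wm=m&(sx>40)
    print(n,m.sum(),"tilt deg",np.degrees(np.arctan(c[:2])).round(2),"z(0)",c[2].round(1),"xpct",np.percentile(sx[m],[1,99]).round(1),"y at wide end",np.percentile(sy[wm],[1,50,99]).round(1))
    k=(sx>62)&(sx<100)&(abs(sy)<25)&(z>88)&(z<104); 
    if k.sum()>20: print("   catch x,y med",np.median(sx[k]).round(1),np.median(sy[k]).round(1),"x range",np.percentile(sx[k],[2,98]).round(1),k.sum())
p=r.state()["tcp_pos"];R=r.state()["orientation"]
print("TCP stage",((p[:2]-O)@X).round(1),((p[:2]-O)@Y).round(1),p[2].round(1),"width",r.state()["gripper_width"],"pitch",np.degrees(np.arcsin(R[2,0])).round(2),"F",r.state()["ft_force"].round(1))
E
python3 chk.py w5
```

```text
[554.1  10.6 147.5] [[0.983, -0.184, 0.0], [-0.184, -0.983, -0.0], [0.0, 0.0, -1.0]]
wrist 14890 tilt deg [6.92 0.15] z(0) 83.5 xpct [-58.   62.9] y at wide end [-30.2   0.9  32. ]
   catch x,y med 77.6 0.3 x range [62.3 89.2] 1881
scene 1549 tilt deg [ 7.04 -0.55] z(0) 82.6 xpct [-58.2  65.1] y at wide end [-30.9   1.   31.9]
   catch x,y med 82.3 0.4 x range [62.4 91.3] 199
TCP stage -11.3 0.1 147.7 width 42.84204678111434 pitch 0.01 F [-0.7  0.2 -0.3]
```

View pics/w5.png

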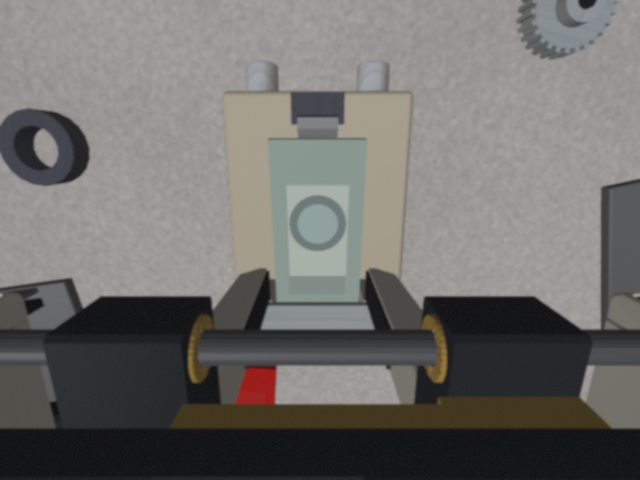

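The wrist view shows the plate in the pocket (bottom (318,300) at the lip) with its wide end at (318,140) against the catch. The tilt is 7°. I'll close the fingers and move over the wide border, at stage x of about 50.

>>> drive_tool(motion=[[0,[20,0,0],[0,0,0]],[0,[20,0,0],[0,0,0]],[0,[21,0,0],[0,0,0]],[0,[0,0,0],[0,0,0]],[0,[0,0,0],[0,0,0]],[0,[0,0,0],[0,0,0]],[0,[0,0,0],[0,0,0]],[0,[0,0,0],[0,0,0]]])

```text
time: 13.82
tcp_pos: [613.9, -0.6, 147.9]
orientation: [[0.983, -0.184, 0.0], [-0.184, -0.983, 0.0], [-0.0, -0.0, -1.0]]
ft_force: [-0.2, -0.9, 0.2]
gripper_width: 0.6
finger_force: 0.0
```

>>> drive_tool(motion=[[0,[0,0,15],[0,0,0]],[0,[0,0,15],[0,0,0]],[0,[0,0,12],[0,0,0]],[0,[0,0,6],[0,0,0]],[0,[0,0,0],[0,0,0]],[0,[0,0,0],[0,0,0]]])

```text
time: 14.32
tcp_pos: [614.2, -0.7, 99.7]
orientation: [[0.983, -0.184, -0.001], [-0.184, -0.983, 0.0], [-0.001, 0.0, -1.0]]
ft_force: [0.1, -0.3, 0.3]
gripper_width: 0.7
finger_force: 0.0
```

```bash
python3 chk.py w6
```

```text
[614.2  -0.7  99.7] [[0.983, -0.184, -0.001], [-0.184, -0.983, 0.0], [-0.001, 0.0, -1.0]]
wrist 3964 tilt deg [ 6.84 -0.02] z(0) 83.6 xpct [-40.9  64.4] y at wide end [-30.4   0.8  32.1]
   catch x,y med 78.7 0.3 x range [62.5 89.7] 2461
scene 677 tilt deg [ 6.74 -0.95] z(0) 83.0 xpct [-41.5  65.8] y at wide end [-30.9   4.9  32. ]
   catch x,y med 81.5 1.6 x range [62.6 91.4] 208
TCP stage 50.5 0.1 100.8 width 0.7121605183488778 pitch 0.08 F [ 0.6 -1.   0.1]
```

>>> drive_tool(motion=[[0,[0,0,4],[0,0,0]],[0,[0,0,3],[0,0,0]],[0,[0,0,2],[0,0,0]],[0,[0,0,2],[0,0,0]],[0,[0,0,2],[0,0,0]],[0,[0,0,0],[0,0,0]],[0,[0,0,0],[0,0,0]]])

```text
time: 15.0
tcp_pos: [614.8, -0.8, 87.1]
orientation: [[0.983, -0.184, 0.001], [-0.184, -0.983, -0.0], [0.001, -0.0, -1.0]]
ft_force: [-0.5, 0.5, 4.1]
gripper_width: 0.6
finger_force: 1.6
```

>>> drive_tool(motion=[[0,[0,0,1],[0,0,0]],[0,[0,0,1],[0,0,0]],[0,[0,0,1],[0,0,0]],[0,[0,0,1],[0,0,0]],[0,[0,0,0],[0,0,0]]])

```text
time: 15.42
tcp_pos: [614.8, -0.8, 82.8]
orientation: [[0.983, -0.184, 0.001], [-0.184, -0.983, -0.0], [0.001, -0.0, -1.0]]
ft_force: [0.3, -0.6, 2.3]
gripper_width: 0.9
finger_force: 1.0
```

>>> drive_tool(motion=[[0,[0,0,1],[0,0,0]],[0,[0,0,1],[0,0,0]],[0,[0,0,1],[0,0,0]],[0,[0,0,0],[0,0,0]]])

```text
time: 15.75
tcp_pos: [614.4, -0.8, 79.4]
orientation: [[0.983, -0.184, -0.0], [-0.184, -0.983, 0.0], [-0.0, -0.0, -1.0]]
ft_force: [1.6, -0.1, 1.4]
gripper_width: 0.6
finger_force: 0.8
```

>>> drive_tool(motion=[[0,[0,0,1],[0,0,0]],[0,[0,0,1],[0,0,0]],[0,[0,0,1],[0,0,0]],[0,[0,0,0],[0,0,0]]])

```text
time: 16.08
tcp_pos: [613.8, -0.7, 75.9]
orientation: [[0.983, -0.184, -0.002], [-0.184, -0.983, 0.0], [-0.002, 0.0, -1.0]]
ft_force: [0.4, -0.6, -0.5]
gripper_width: 0.0
finger_force: 0.0
```

```bash
python3 chk.py w7
```

```text
[613.8  -0.7  75.9] [[0.983, -0.184, -0.002], [-0.184, -0.983, 0.0], [-0.002, 0.0, -1.0]]
wrist 3370 tilt deg [ 0.27 -0.25] z(0) 75.5 xpct [-23.7  65. ] y at wide end [-30.6   0.8  32.1]
   catch x,y med 81.8 0.3 x range [68.2 89.8] 2598
scene 537 tilt deg [ 0.22 -1.12] z(0) 74.6 xpct [-50.3  66.1] y at wide end [-31.7  14.4  32.1]
   catch x,y med 84.9 1.4 x range [70.1 91.4] 148
TCP stage 49.3 -0.0 76.1 width 0.8449888378586342 pitch -0.09 F [-0.5  0.5 -0. ]
```

>>> drive_tool(motion=[[0,[0,0,1],[0,0,0]],[0,[0,0,1],[0,0,0]],[0,[0,0,0],[0,0,0]],[0,[0,0,0],[0,0,0]]])

```text
time: 16.52
tcp_pos: [614.4, -0.8, 74.6]
orientation: [[0.983, -0.184, -0.0], [-0.184, -0.983, 0.0], [-0.0, 0.0, -1.0]]
ft_force: [0.2, 0.4, 0.8]
gripper_width: 0.6
finger_force: 0.0
```

>>> drive_tool(motion=[[0,[0,0,-5],[0,0,0]],[0,[0,0,-15],[0,0,0]],[0,[0,0,-30],[0,0,0]],[0,[-20,0,-30],[0,0,0]],[0,[-20,0,-30],[0,0,0]],[0,[-20,0,0],[0,0,0]],[0,[0,0,0],[0,0,0]],[0,[0,0,0],[0,0,0]]])

```text
time: 17.18
tcp_pos: [555.5, 10.4, 185.6]
orientation: [[0.983, -0.184, 0.002], [-0.184, -0.983, -0.0], [0.002, -0.0, -1.0]]
ft_force: [-0.5, 0.3, -0.3]
gripper_width: 0.4
finger_force: 0.0
```

```bash
python3 chk.py w8
python3 - <<'E'
import numpy as np,cv2
a=np.load("w8.npz")["pixels"];s=np.load("scene_w8.npz")["pixels"]
c=cv2.resize(s[190:320,240:370],(400,400),interpolation=cv2.INTER_CUBIC)
b=cv2.resize(a[40:340,170:470],(400,400),interpolation=cv2.INTER_CUBIC)
cv2.imwrite("pics/fin.png",np.clip(np.hstack([b,c])*1.4,0,255).astype(np.uint8)[:,:,::-1])
E
```

```text
[555.5  10.4 185.6] [[0.983, -0.184, 0.002], [-0.184, -0.983, -0.0], [0.002, -0.0, -1.0]]
wrist 9823 tilt deg [-0.2   0.09] z(0) 75.1 xpct [-53.5  62.7] y at wide end [-30.3   1.   31.8]
   catch x,y med 78.6 0.3 x range [67.  89.3] 1167
scene 1621 tilt deg [-0.05 -0.49] z(0) 74.4 xpct [-58.2  64.7] y at wide end [-31.5   4.4  32. ]
   catch x,y med 85.4 1.0 x range [70.8 91.5] 151
TCP stage -10.0 -0.1 184.2 width 0.7136033827824817 pitch -0.03 F [ 0.6  0.3 -1. ]
```

View pics/fin.png

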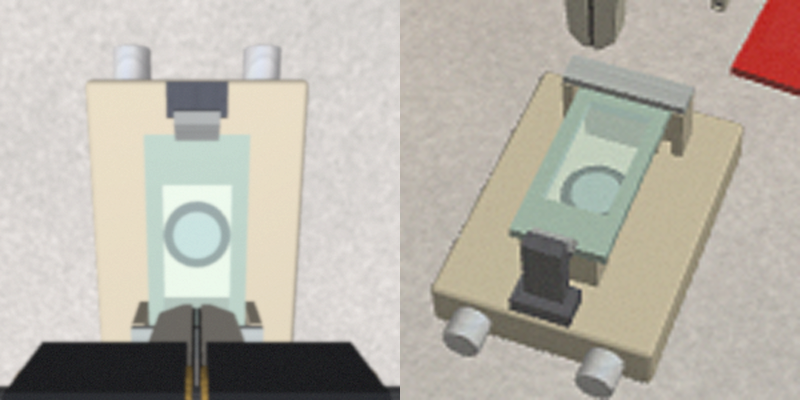

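The crops show the plate level under the lip, with the catch nose (197,128) overlapping its wide end and the catch closed. The robot is clear, so I'm handing in the job.

```bash
python3 -c "
from rig import r
print(r.finish_job())"
```

```text
the job is handed in; nothing more can be done
None
```

I handed the job in at about 17 s: the final pictures show the plate level on the stage, narrow end under the lip and catch closed over the wide end, with the robot clear; no verdict was returned.

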